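# Put each sauce pot with its meal in the delivery crate

## Task

The three meals in the red delivery crate, a large, a medium and a small one, still lack their sauce. Pick out the three round lidded sauce pots from the sheet pan and set each one down, upright and without dropping it, in the empty compartment of the meal tray of its size: the large pot with the longest tray, the medium pot with the middle one, the small pot with the shortest. Leave the square tubs, the glass jar and the salt shaker standing where they are.

Things in the scene. Friction and masses are not known exactly. Their poses are not given: they have to be found in the camera images.
- pot_large_center (a point): The large of three sauce pots: a round cream plastic pot, 60 mm across (nearly straight-sided, widest at the lid) and 72 mm tall, closed with a flat white lid, standing upright on the sheet pan. The point is its centre, half-way up (36 mm above its underside); z up its axis.
- pot_medium_center (a point): The medium of three sauce pots: a round cream plastic pot, 50 mm across (nearly straight-sided, widest at the lid) and 58 mm tall, closed with a flat white lid, standing upright on the sheet pan. The point is its centre, half-way up (29 mm above its underside); z up its axis.
- pot_small_center (a point): The small of three sauce pots: a round cream plastic pot, 40 mm across (nearly straight-sided, widest at the lid) and 46 mm tall, closed with a flat white lid, standing upright on the sheet pan. The point is its centre, half-way up (23 mm above its underside); z up its axis.
- tray_large_pocket (a point): Large meal tray: the longest of three fixed black trays in the red crate, 260 mm long, 118 mm wide, walls 34 mm high. Its end nearest the robot is an empty compartment for the pot, 80 mm (x) by 112 mm (y) inside; the rest holds food up to 50 mm above the table. Point: centre of the empty compartment, on its floor; x along the tray to the food, z up. The crate is fixed, 300 x 400 mm.
- tray_medium_pocket (a point): Medium meal tray: the middle one of three fixed black trays in the red crate, 205 mm long, 118 mm wide, walls 34 mm high. Its end nearest the robot is an empty compartment for the pot, 80 mm (x) by 112 mm (y) inside; the rest holds food up to 50 mm above the table. Point: centre of the empty compartment, on its floor; x along the tray to the food, z up. Crate walls are 75 mm high.
- tray_small_pocket (a point): Small meal tray: the shortest of three fixed black trays in the red crate, 150 mm long, 118 mm wide, walls 34 mm high. Its end nearest the robot is an empty compartment for the pot, 80 mm (x) by 112 mm (y) inside; the rest holds food up to 50 mm above the table. Point: centre of the empty compartment, on its floor; x along the tray to the food, z up. The crate walls stand 45 mm or more from the point.
- tub_a_center (a point): A square dessert tub (one of two alike), not a sauce pot: white, 56 x 56 mm, 40 mm tall with a flat square lid. Stands loose on the pan; to be left alone. The point is its centre, half-way up.
- tub_b_center (a point): A square dessert tub (the other of two alike), not a sauce pot: white, 56 x 56 mm, 40 mm tall with a flat square lid. Stands loose on the pan; to be left alone. The point is its centre, half-way up.
- spice_jar_center (a point): A round amber glass jar with a narrower dark screw lid, 50 mm across and 67 mm tall, loose on the pan; to be left alone. Point: its centre, half-way up. (The sheet pan is fixed, 300 x 400 mm, floor 3 mm above the table, rim 15 mm high. Things on it stand at least 20 mm apart to left and right, 10 mm fore and aft.)
- salt_shaker_center (a point): A round steel salt shaker with a domed top, 44 mm across and 74 mm tall, loose on the pan; to be left alone. Point: its centre, half-way up. (Beyond x = 0.75 or |y| = 0.5 stand other things, up to 0.27 m tall.)
Mind the look-alikes: they are no part of the job. What is shaped like the part that bears pot_large_center but blue or yellow is not meant.

How it is judged:
By the outcome, as a careful person would: the job done as asked, in the order asked, and still so for the second after the job is handed in, with the robot touching nothing.
It also fails if it takes over 102 s, if anything falls off the work surface, if the arm or the gripper's body presses on something with over 40 N, if the wrist force passes 120 N, or if a joint passes its speed limit or range.

## Robot

A 6-joint arm with a two-finger parallel gripper is mounted at the origin on the work surface. World frame = base frame: x ahead of the robot, y to its left, z up, the work surface at z = 0. Lengths are in mm, angles in rad, forces in N, time in s.
With the tool pointing down it reaches from about 325 to 1000 mm from the base axis. Payload 5.1 kg.
Tool frame: the origin (TCP) lies at the very end of the fingers, on their centre line; the grasp point (between the pads) lies 19 mm behind it; z points along the fingers, y is the line along which they close (so a half turn about z gives the same grasp; the last joint's range is limited). The gripper opens to 85 mm and grips with 20 to 120 N. Pads are 22 mm wide; open, the fingers measure 114 mm over their backs; the gripper's body (76 mm by 85 mm) begins 54 mm behind the grasp point. The pads swing forward as they close: fully open they stand 13 mm farther back than shut.
Start: joints at [1.104, 0.124, 1.65, -0, 1.367, -0.083], TCP at [243.41, 602.691, 231.322] pointing down, gripper open.
Joint ranges: [-2.61, 2.61], [-1.02, 2.33], [0.03, 2.71], [-1.35, 4.49], [0.32, 2.68], [-2.91, 2.91]. Speed limits (rad/s): [2.57, 2.57, 3.14, 3.14, 3.14, 3.14].

## Interface

Orientations are given as a rotation vector (axis times angle).
In Python, from workcell import robot gives the robot as it stands.
- The arm moves only by the tool carry_out, never from a script. Its argument "steps" is a list of rows, each a list of 2 entries, a list of its own where there are three numbers: the shift along the world's x, y, z in mm, then the turn, a rotation vector about the world's x, y, z in degrees. In form: [[[tx, ty, tz], [wx, wy, wz]], ...]. A call has 1 to 20 rows; each row shifts and turns the commanded pose from where the row before left it; what a row does not reach is not made up. A row lasts 1/8 s, in which the tool goes at most 62.5 mm and 10.7 degrees, less where a joint would pass 70% of its speed; a pose out of reach is approached as far as the arm can. A call is refused whole if a number of a shift passes 62.5 or a number of a turn 10.7, either way. A call with a gripper value outside its range is refused whole. "claw" is the opening in per cent of the stroke, from 0 (shut) to 100 (fully open), set as the call begins (left out, the last holds). The fingers move at their own pace and stop on an object; "grip_force" is the grip in N (left out, the last holds). Time passes only in rows, so rows that do not move let the fingers close. It gives the time, the measured TCP pose, the force, the opening and the grip force at its end, in the units of the state.
- robot.get_obs(): the state, without advancing time (a new reading comes with each control period).
- robot.snapshot(name): name is "side" or "top" or "wrist"; returns the picture (480x640x3 uint8, red, green, blue); there is no depth.
- robot.calibration(name): a dict with "fx", "fy", "cx", "cy" (pixels), "extrinsics" (4x4, takes a point from camera to world coordinates); the wrist camera has in their place "T_tool_cam" (4x4, takes a point from camera to tool coordinates, whose origin is the TCP and whose axes are the flange's). Camera axes: x right, y down, z forward; pixel columns grow to the right and rows downward; lengths in mm; the calibration is good to about 2 mm. A picture is of the moment at which its call begins: read the wrist's pose just before it. calibration takes no time and is no camera call.
- robot.finish_job(): hands the job in; it is judged then, once.
The state is a dict: "clock": time; "joints": joint angles; "qvel": joint speeds; "tau": joint torques, N m; "tool_pos": TCP position; "tcp_rot": TCP orientation; "ft_force": force on the tool from outside, world axes, zero at the start; "ft_torque": the same for the moment, N m; "finger_gap": opening from 0.0 (shut) to 1.0 (fully open); "grasp_force": force on a finger pad.
Only numpy, scipy, OpenCV 4.12 (cv2) and the standard library are available. Lean on these libraries where they do the work, as an engineer would, in place of code of your own. Each camera call takes 0.05 s, during which the arm holds its last target. There are 200 camera calls.

## Working session

There is one attempt and no reset: what is moved stays moved. The work goes in short steps, Python scripts to look and compute and a tool call to move; the robot and the scene stay as the last step left them, time stands still between calls to the robot, and variables do not carry over. Pictures are saved under pics/ and viewed, at most 14 in all, crops included, and the job is handed in when it is done.

Besides the shell and the picture viewer there is one more tool, called after ">>>" as a command line: name --argument value ..., lists and objects as JSON in quotes. carry_out: Moves the arm, as the interface text tells. Its arguments: {"type":"object","properties":{"steps":{"type":"array"},"claw":{"type":"number"},"grip_force":{"type":"number"}},"required":["steps"]}

```bash
mkdir -p pics
cat > h.py <<'E'
import numpy as np, cv2
from scipy.spatial.transform import Rotation as R
from workcell import robot
def snap(n,f):
    im=robot.snapshot(n); cv2.imwrite('pics/'+f,im[:,:,::-1]); return im
def cam(n):
    c=robot.calibration(n)
    if n=='wrist':
        o=robot.get_obs(); T=np.eye(4); T[:3,:3]=R.from_rotvec(o['tcp_rot']).as_matrix(); T[:3,3]=o['tool_pos']
        return c, T@np.array(c['T_tool_cam'])
    return c,np.array(c['extrinsics'])
def px2w(n,u,v,z):
    c,E=cam(n); d=E[:3,:3]@np.array([(u-c['cx'])/c['fx'],(v-c['cy'])/c['fy'],1]); p=E[:3,3]
    return p+d*(z-p[2])/d[2]
E
python3 - <<'E'
from h import *
o=robot.get_obs(); print(o)
for n in('top','side','wrist'): snap(n,n+'0.png'); print(n,robot.calibration(n))
E
```

```text
{'clock': 0.0, 'joints': array([ 1.10441301e+00,  1.24539483e-01,  1.65167807e+00, -2.64350642e-06,
        1.36745246e+00, -8.25798256e-02]), 'qvel': array([ 0.00198094, -0.00042427,  0.00069151, -0.00019921, -0.00102637,
       -0.00137203]), 'tau': array([-3.26246591e-04, -4.23597336e+01, -3.65459025e+01, -7.17912940e-05,
        6.78956771e-03,  2.56390041e-05]), 'tool_pos': array([243.13742169, 602.1670708 , 230.02834022]), 'tcp_rot': array([-0.59907559, -3.08337171,  0.00314149]), 'ft_force': array([-0.64543868, -0.22627477,  0.15582887]), 'ft_torque': array([-0.00883822, -0.04219927, -0.00839855]), 'grasp_force': 0.0, 'finger_gap': 1.0005764317265302}
top {'fx': 436.39667421477077, 'fy': 436.39667421477077, 'cx': 321.91726909753976, 'cy': 239.3940079303201, 'extrinsics': array([[-5.91267151e-03, -9.92152457e-01,  1.24894125e-01,
         3.64824601e+02],
       [-9.99461770e-01,  9.89351904e-03,  3.12776130e-02,
        -3.57439604e+00],
       [-3.22678030e-02, -1.24641969e-01, -9.91676948e-01,
         9.60116966e+02],
       [ 0.00000000e+00,  0.00000000e+00,  0.00000000e+0
[... 255 characters left out ...]
6e-01, -7.44158375e-01,  6.26027546e-01,
        -1.00569680e+03],
       [ 7.67750268e-03, -6.45143301e-01, -7.64023021e-01,
         1.30382375e+03],
       [ 0.00000000e+00,  0.00000000e+00,  0.00000000e+00,
         1.00000000e+00]])}
wrist {'fx': 407.910737094727, 'fy': 407.910737094727, 'cx': 318.7425217281062, 'cy': 246.92619668253406, 'T_tool_cam': array([[ 4.29244232e-04, -9.58016318e-01, -2.86713359e-01,
         7.21292947e+01],
       [ 9.99999566e-01,  6.48338829e-04, -6.69222855e-04,
         5.70813928e-01],
       [ 8.27013819e-04, -2.86712947e-01,  9.58016180e-01,
        -1.43100531e+02],
       [ 0.00000000e+00,  0.00000000e+00,  0.00000000e+00,
         1.00000000e+00]])}
```

View pics/top0.png

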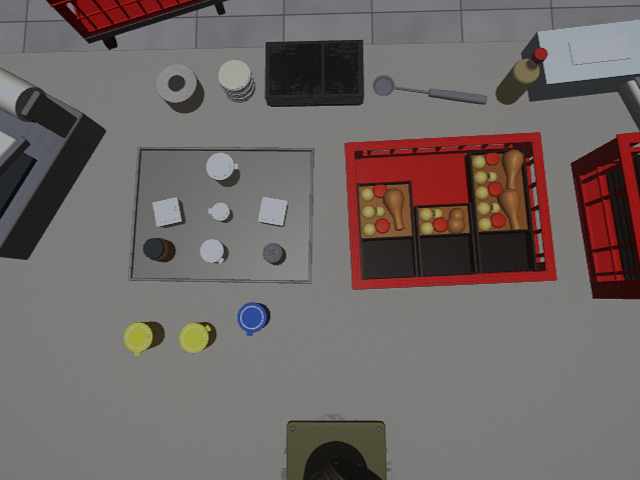

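View pics/side0.png

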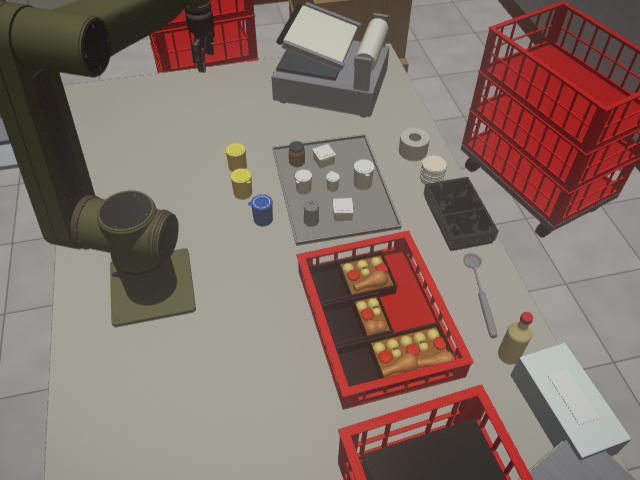

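The top view shows three white round pots on the pan at about (220,166) large, (212,251) medium and (220,212) small. The trays run, by food length, medium (385), small (443), large (500), with empty compartments along row ~255. I'll enlarge both areas.

Run:
```python
from h import *
im=cv2.imread('pics/top0.png')
cv2.imwrite('pics/c1.png',cv2.resize(im[140:290,130:320],None,fx=4,fy=4,interpolation=cv2.INTER_CUBIC))
cv2.imwrite('pics/c2.png',cv2.resize(im[130:290,345:555],None,fx=3.7,fy=3.7,interpolation=cv2.INTER_CUBIC))
```

```text
(no output)
```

View pics/c1.png

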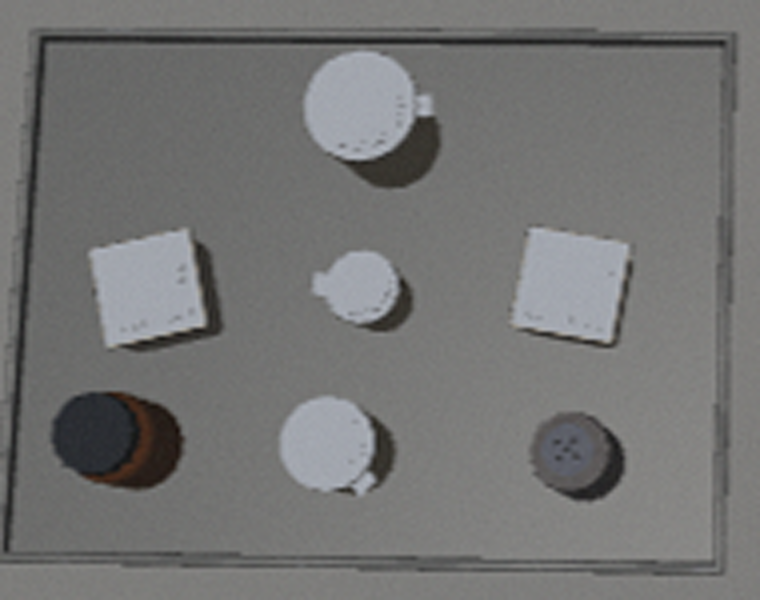

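View pics/c2.png

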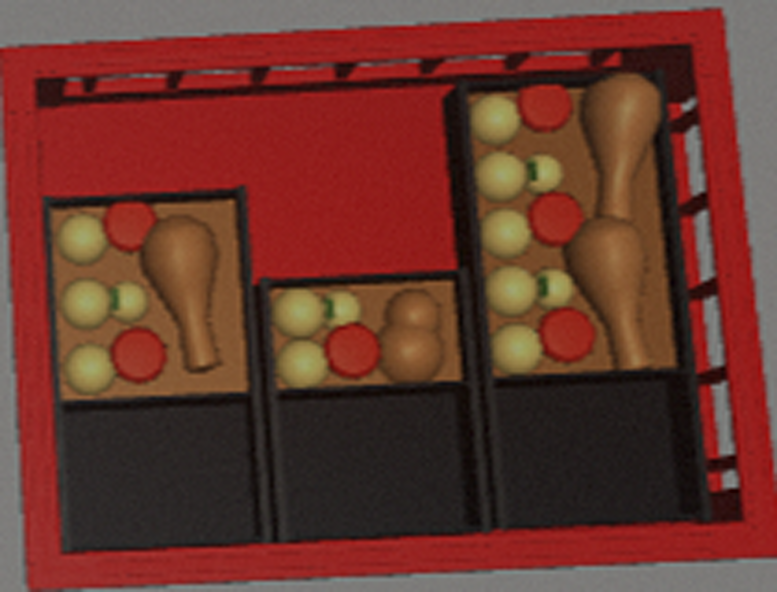

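Run:
```python
from h import *
np.set_printoptions(precision=1,suppress=True)
w=lambda x,y,z,s,ox,oy: px2w('top',ox+x/s-.4,oy+y/s-.4,z)[:2]
c1=lambda x,y,z:w(x,y,z,4,130,140); c2=lambda x,y,z:w(x,y,z,3.7,345,130)
for n,x,y,z,t in(('L',360,106,75,(432,106)),('M',328,443,61,(365,485)),('S',363,287,49,(315,283)),('tubA',150,289,43,0),('tubB',573,287,43,0),('jar',96,433,70,0),('salt',570,450,77,0)):
  p=c1(x,y,z); print(n,p, (c1(*t,z)-p) if t else '')
print('pan',[c1(*q,18) for q in((38,35),(732,35),(725,570),(5,557))])
for n,a,b,L in(('L',(455,82),(662,70),260),('M',(43,200),(245,188),205),('S',(260,283),(468,272),150)):
  A,B=c2(*a,37),c2(*b,37); d=(B-A)/np.linalg.norm(B-A); f=np.array([d[1],-d[0]]); f*=-np.sign(f[0])
  print(n,A,B,np.linalg.norm(B-A),np.degrees(np.arctan2(d[1],d[0])),'pocket',(A+B)/2+f*(L-43))
print('dividers',[c2(*q,37) for q in((60,403),(247,397),(275,392),(465,383),(490,383),(675,372))])
print('crate',[c2(*q,75) for q in((0,47),(722,8),(776,555),(30,590))])
```

```text
L [634. 239.] [ -0.6 -38.2]
M [457.3 255.4] [-22.1 -20. ]
S [542.2 242.1] [ 2.5 26. ]
tubA [543.7 359.8] 
tubB [542.  130.3] 
jar [462.7 374.5] 
salt [450.9 126.1] 
pan [array([695.7, 439.6]), array([689. ,  45.8]), array([391.1,  50.5]), array([400.8, 444. ])]
L [ 669.1 -291. ] [ 674.3 -410.7] 119.8587820191802 -87.49841316571921 pocket [ 454.9 -360.3]
M [601.8 -49.4] [ 607.3 -166.9] 117.66182865355928 -87.32627016745342 pocket [ 442.7 -115.7]
S [ 550.9 -173.8] [ 555.9 -293. ] 119.3663825229221 -87.61907770999328 pocket [ 446.5 -237.9]
dividers [array([482.1, -57.3]), array([ 484.5, -164.2]), array([ 487.3, -180.3]), array([ 491.3, -288.2]), array([ 491.2, -302.4]), array([ 496.4, -406.9])]
crate [array([681.4, -24.5]), array([ 697. , -429.4]), array([ 391.1, -437.4]), array([375., -37.])]
```

>>> carry_out --steps '[[[28, -26, -2], [0, 0, -8.07]], [[28, -26, -2], [0, 0, -8.07]], [[28, -26, -2], [0, 0, -8.07]], [[28, -26, -2], [0, 0, -8.07]], [[28, -26, -2], [0, 0, -8.07]], [[28, -26, -2], [0, 0, -8.07]], [[28, -26, -2], [0, 0, -8.07]], [[28, -26, -2], [0, 0, -8.07]], [[28, -26, -2], [0, 0, -8.07]], [[28, -26, -2], [0, 0, -8.07]], [[28, -26, -2], [0, 0, -8.07]], [[28, -26, -2], [0, 0, -8.07]], [[28, -26, -2], [0, 0, -8.07]], [[28, -26, -2], [0, 0, -8.07]], [[0, 0, 0], [0, 0, 0]], [[0, 0, 0], [0, 0, 0]], [[0, 0, 0], [0, 0, 0]]]' --claw 100

```text
clock: 2.28
tool_pos: [634.7, 239.5, 203.3]
tcp_rot: [-2.901, -1.205, 0.0]
ft_force: [0.4, -0.7, 0.3]
finger_gap: 1.0
grasp_force: 0.0
```

```bash
cat >> h.py <<'E'
def look(f,pts):
    o=robot.get_obs(); c,E=cam('wrist'); im=snap('wrist',f)
    M=R.from_rotvec(o['tcp_rot']).as_matrix(); print('t',o['clock'],'tcp',o['tool_pos'].round(1),'yaw',np.degrees(np.arctan2(M[1,1],M[0,1])).round(1),'z',M[:,2].round(3),'F',o['ft_force'].round(1))
    K=np.array([[c['fx'],0,c['cx']],[0,c['fy'],c['cy']],[0,0,1]]); I=np.linalg.inv(E)
    for p in pts:
        q=K@(I[:3,:3]@np.array(p)+I[:3,3]); print(p,'->',(q[:2]/q[2]).round(0))
E
python3 - <<'E'
from h import *
look('w1.png',[(634,239,75),(457,255,61),(542,242,49)])
E
```

```text
t 2.275 tcp [634.7 239.5 203.3] yaw -44.9 z [-0.  0. -1.] F [ 0.4 -0.7  0.3]
(634, 239, 75) -> [318. 238.]
(457, 255, 61) -> [147. 369.]
(542, 242, 49) -> [233. 305.]
```

View pics/w1.png

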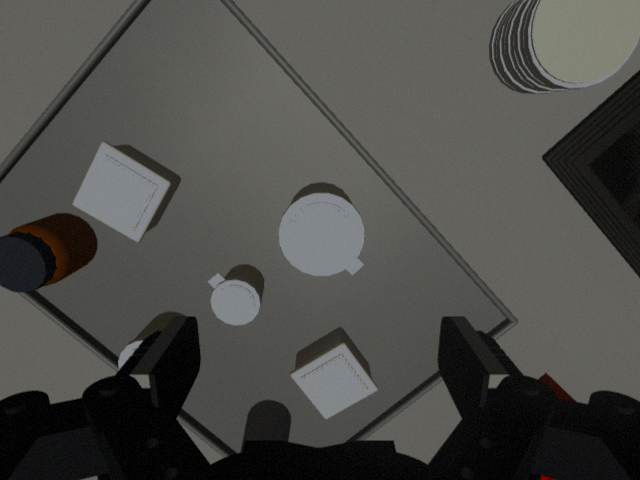

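The lid of the large pot shows at (321,234), against a predicted (318,238), about 2 mm off. The fingers clear the tab. Next I descend.

>>> carry_out --steps '[[[1.5, 0, -20], [0, 0, 0]], [[0, 0, -25], [0, 0, 0]], [[0, 0, -25], [0, 0, 0]], [[0, 0, -25], [0, 0, 0]], [[0, 0, -25], [0, 0, 0]], [[0, 0, -20], [0, 0, 0]], [[0, 0, -20], [0, 0, 0]], [[0, 0, -12], [0, 0, 0]], [[0, 0, -7], [0, 0, 0]], [[0, 0, 0], [0, 0, 0]], [[0, 0, 0], [0, 0, 0]]]'

```text
clock: 3.7
tool_pos: [637.6, 238.9, 25.3]
tcp_rot: [2.902, 1.203, 0.003]
ft_force: [0.1, 0.9, -0.2]
finger_gap: 1.0
grasp_force: 0.0
```

>>> carry_out --steps '[[[0, 0, 0], [0, 0, 0]], [[0, 0, 0], [0, 0, 0]], [[0, 0, 0], [0, 0, 0]], [[0, 0, 0], [0, 0, 0]], [[0, 0, 0], [0, 0, 0]], [[0, 0, 0], [0, 0, 0]], [[0, 0, 0], [0, 0, 0]], [[0, 0, 0], [0, 0, 0]]]' --claw 0 --grip_force 30

```text
clock: 4.7
tool_pos: [637.4, 239.0, 25.3]
tcp_rot: [-2.902, -1.203, -0.002]
ft_force: [-0.8, 1.9, 5.7]
finger_gap: 0.669
grasp_force: 32.7
```

>>> carry_out --steps '[[[0, 0, 5], [0, 0, 0]], [[0, 0, 10], [0, 0, 0]], [[0, 0, 20], [0, 0, 0]], [[0, 0, 30], [0, 0, 0]], [[0, 0, 30], [0, 0, 0]], [[0, 0, 20], [0, 0, 0]], [[0, 0, 10], [0, 0, 0]], [[0, 0, 0], [0, 0, 0]]]' --grip_force 35

```text
clock: 5.7
tool_pos: [637.1, 238.7, 149.9]
tcp_rot: [2.902, 1.203, 0.002]
ft_force: [-1.0, -0.3, -2.8]
finger_gap: 0.66
grasp_force: 37.9
```

>>> carry_out --steps '[[[-4, -14, 0], [0, 0, -1]], [[-8, -26, 0], [0, 0, -2]], [[-10, -32, 0], [0, 0, -2.3]], [[-10, -32, 0], [0, 0, -2.3]], [[-10, -32, 0], [0, 0, -2.3]], [[-10, -32, 0], [0, 0, -2.3]], [[-10, -32, 0], [0, 0, -2.3]], [[-10, -32, 0], [0, 0, -2.3]], [[-10, -32, 0], [0, 0, -2.3]], [[-10, -32, 0], [0, 0, -2.3]], [[-10, -32, 0], [0, 0, -2.3]], [[-10, -32, 0], [0, 0, -2.3]], [[-10, -32, 0], [0, 0, -2.3]], [[-10, -32, 0], [0, 0, -2.3]], [[-10, -32, 0], [0, 0, -2.3]], [[-10, -32, 0], [0, 0, -2.3]], [[-10, -32, 0], [0, 0, -2.3]], [[-10, -32, 0], [0, 0, -2.3]], [[-8, -26, 0], [0, 0, -1.8]], [[-4, -18, 0], [0, 0, -1]]]'

```text
clock: 8.2
tool_pos: [451.2, -358.1, 147.9]
tcp_rot: [-3.139, -0.063, 0.003]
ft_force: [-0.3, 0.7, -0.2]
finger_gap: 0.663
grasp_force: 37.9
```

Run:
```python
from h import *
robot.get_obs()
look('w2.png',[(454,-359,5),(494,-357,37)])
snap('top','t2.png')
```

```text
t 8.2 tcp [ 451.2 -358.1  147.9] yaw -87.7 z [-0.002  0.002 -1.   ] F [-0.3  0.7 -0.2]
(454, -359, 5) -> [320. 227.]
(494, -357, 37) -> [320. 177.]
```

View pics/w2.png

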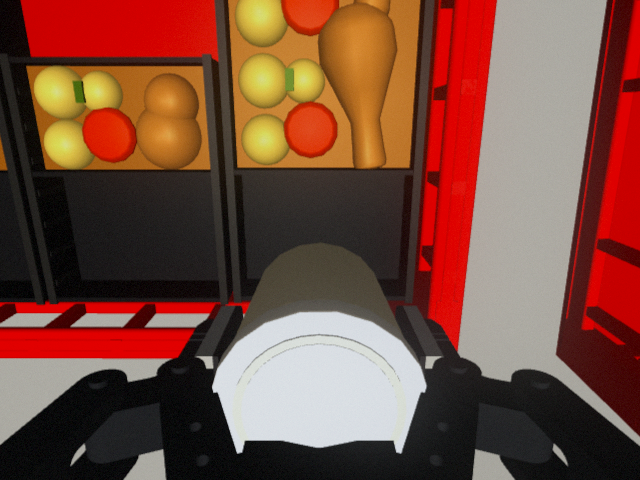

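The large tray's pocket is seen with its divider at row ~170, near wall at row ~299 and side walls at columns ~237 and ~409. I'll turn these into positions.

Run:
```python
from h import *
for q in((237,172),(413,170),(240,299),(407,302),(230,172),(44,172),(218,172),(60,299),(217,299)): print(q,[px2w('wrist',*q,z)[:2].round(1) for z in(37,)])
```

```text
(237, 172) [array([ 495.7, -306.1])]
(413, 170) [array([ 501.3, -414.6])]
(240, 299) [array([ 410.5, -306.7])]
(407, 302) [array([ 412.9, -420. ])]
(230, 172) [array([ 495.5, -301.8])]
(44, 172) [array([ 490.9, -187.1])]
(218, 172) [array([ 495.2, -294.4])]
(60, 299) [array([ 405.5, -184.8])]
(217, 299) [array([ 409.8, -291.1])]
```

>>> carry_out --steps '[[[4, -2.5, -5], [0, 0, 0]], [[0, 0, -15], [0, 0, 0]], [[0, 0, -20], [0, 0, 0]], [[0, 0, -20], [0, 0, 0]], [[0, 0, -20], [0, 0, 0]], [[0, 0, -15], [0, 0, 0]], [[0, 0, -10], [0, 0, 0]], [[0, 0, -6], [0, 0, 0]], [[0, 0, -3], [0, 0, 0]], [[0, 0, 0], [0, 0, 0]], [[0, 0, 0], [0, 0, 0]]]'

```text
clock: 9.68
tool_pos: [457.2, -360.1, 36.0]
tcp_rot: [3.14, 0.067, 0.001]
ft_force: [-0.3, 1.2, -1.5]
finger_gap: 0.667
grasp_force: 38.0
```

>>> carry_out --steps '[[[0, 0, -1.5], [0, 0, 0]], [[0, 0, -1.5], [0, 0, 0]], [[0, 0, -1], [0, 0, 0]], [[0, 0, 0], [0, 0, 0]]]'

```text
clock: 10.18
tool_pos: [456.8, -359.7, 31.1]
tcp_rot: [-3.141, -0.067, 0.0]
ft_force: [0.6, 0.8, -1.1]
finger_gap: 0.669
grasp_force: 38.0
```

>>> carry_out --steps '[[[0, 0, -1], [0, 0, 0]], [[0, 0, -1], [0, 0, 0]], [[0, 0, 0], [0, 0, 0]]]'

```text
clock: 10.55
tool_pos: [457.1, -359.9, 30.3]
tcp_rot: [-3.141, -0.067, -0.0]
ft_force: [-3.7, 1.8, 4.6]
finger_gap: 0.664
grasp_force: 38.1
```

>>> carry_out --steps '[[[0, 0, -0.7], [0, 0, 0]], [[0, 0, -0.7], [0, 0, 0]], [[0, 0, 0], [0, 0, 0]]]'

```text
clock: 10.92
tool_pos: [457.3, -359.9, 30.3]
tcp_rot: [-3.141, -0.067, 0.0]
ft_force: [-4.7, 4.8, 12.9]
finger_gap: 0.664
grasp_force: 38.4
```

>>> carry_out --steps '[[[0, 0, 0.7], [0, 0, 0]], [[0, 0, 0], [0, 0, 0]], [[0, 0, 0], [0, 0, 0]], [[0, 0, 0], [0, 0, 0]], [[0, 0, 0], [0, 0, 0]]]' --claw 80

```text
clock: 11.55
tool_pos: [456.8, -359.8, 28.4]
tcp_rot: [-3.141, -0.067, 0.0]
ft_force: [-0.4, -0.0, -0.5]
finger_gap: 0.801
grasp_force: 0.0
```

>>> carry_out --steps '[[[0, 0, 5], [0, 0, 0]], [[0, 0, 10], [0, 0, 0]], [[0, 0, 20], [0, 0, 0]], [[0, 0, 30], [0, 0, 0]], [[0, 0, 30], [0, 0, 0]], [[0, 0, 25], [0, 0, 0]], [[0, 0, 0], [0, 0, 0]], [[0, 0, 0], [0, 0, 0]]]'

```text
clock: 12.55
tool_pos: [456.6, -359.5, 148.4]
tcp_rot: [-3.141, -0.067, 0.0]
ft_force: [0.8, -0.1, -0.2]
finger_gap: 0.797
grasp_force: 0.0
```

Run:
```python
from h import *
look('w3.png',[(455,-361,80)])
```

```text
t 12.55 tcp [ 456.6 -359.5  148.4] yaw -87.6 z [-0.  0. -1.] F [ 0.8 -0.1 -0.2]
(455, -361, 80) -> [321. 268.]
```

View pics/w3.png

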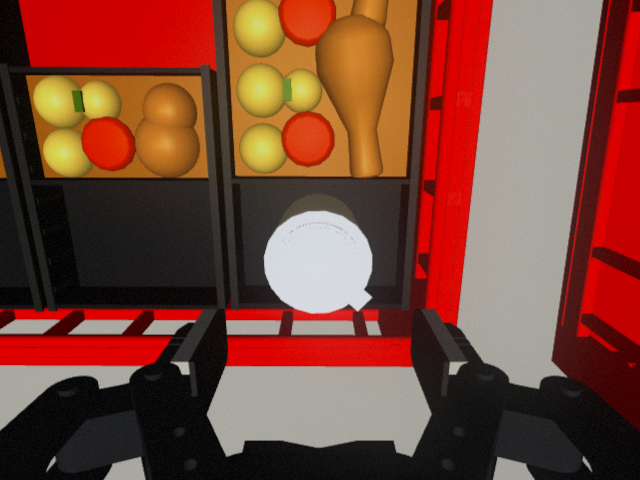

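The large pot stands upright in the longest tray (lid at (318,261)), clear of the walls. Next is the medium pot.

>>> carry_out --steps '[[[0, 15, 0], [0, 0, 1]], [[0, 26, 0], [0, 0, 2]], [[0, 33, 0], [0, 0, 2.3]], [[0, 33, 0], [0, 0, 2.3]], [[0, 33, 0], [0, 0, 2.3]], [[0, 33, 0], [0, 0, 2.3]], [[0, 33, 0], [0, 0, 2.3]], [[0, 33, 0], [0, 0, 2.3]], [[0, 33, 0], [0, 0, 2.3]], [[0, 33, 0], [0, 0, 2.3]], [[0, 33, 0], [0, 0, 2.3]], [[0, 33, 0], [0, 0, 2.3]], [[0, 33, 0], [0, 0, 2.3]], [[0, 33, 0], [0, 0, 2.3]], [[0, 33, 0], [0, 0, 2.3]], [[0, 33, 0], [0, 0, 2.3]], [[0, 33, 0], [0, 0, 2.3]], [[0, 33, 0], [0, 0, 2.3]], [[0, 28, 0], [0, 0, 1.8]], [[0, 18, 0], [0, 0, 1]]]' --claw 100

```text
clock: 15.1
tool_pos: [455.2, 256.9, 148.1]
tcp_rot: [-2.9, -1.208, 0.002]
ft_force: [-0.3, 0.2, 0.4]
finger_gap: 0.999
grasp_force: 0.0
```

>>> carry_out --steps '[[[0, 0, 20], [0, 0, 0]], [[0, 0, 10], [0, 0, 0]], [[0, 0, 0], [0, 0, 0]]]'

```text
clock: 15.48
tool_pos: [457.9, 254.9, 180.7]
tcp_rot: [2.903, 1.201, 0.006]
ft_force: [0.2, -0.9, 0.6]
finger_gap: 0.997
grasp_force: 0.0
```

Run:
```python
from h import *
look('w4.png',[(457,255,61),(542,242,49)])
```

```text
t 15.475 tcp [457.9 254.9 180.7] yaw -45.0 z [ 0.003  0.001 -1.   ] F [ 0.2 -0.9  0.6]
(457, 255, 61) -> [316. 241.]
(542, 242, 49) -> [421. 162.]
```

View pics/w4.png

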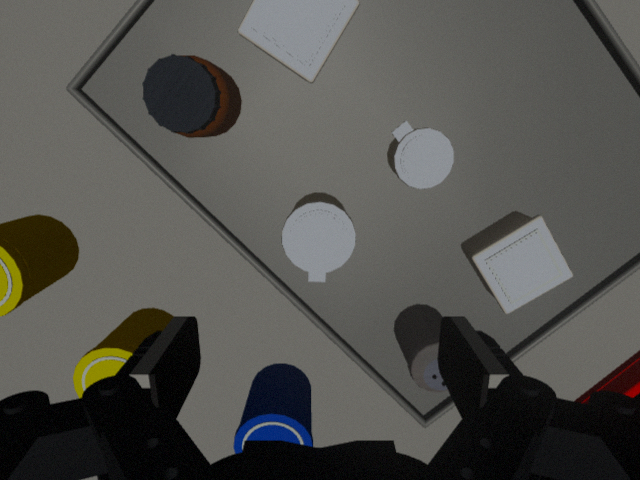

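The medium lid shows at (318,238). The pan rim runs close on the left, so I'll take a narrower opening and turn 15° more towards y.

>>> carry_out --steps '[[[1, 0.5, -15], [0, 0, -5]], [[0, 0, -25], [0, 0, -5]], [[0, 0, -25], [0, 0, -5]], [[0, 0, -25], [0, 0, 0]], [[0, 0, -25], [0, 0, 0]], [[0, 0, -20], [0, 0, 0]], [[0, 0, -15], [0, 0, 0]], [[0, 0, -8], [0, 0, 0]], [[0, 0, -4], [0, 0, 0]], [[0, 0, 0], [0, 0, 0]], [[0, 0, 0], [0, 0, 0]]]' --claw 80

```text
clock: 16.9
tool_pos: [458.4, 256.0, 17.3]
tcp_rot: [-3.034, -0.814, -0.002]
ft_force: [-0.3, -0.2, -0.0]
finger_gap: 0.8
grasp_force: 0.0
```

>>> carry_out --steps '[[[0, 0, 0], [0, 0, 0]], [[0, 0, 0], [0, 0, 0]], [[0, 0, 0], [0, 0, 0]], [[0, 0, 0], [0, 0, 0]], [[0, 0, 0], [0, 0, 0]], [[0, 0, 0], [0, 0, 0]], [[0, 0, 0], [0, 0, 0]], [[0, 0, 0], [0, 0, 0]]]' --claw 0 --grip_force 35

```text
clock: 17.9
tool_pos: [458.5, 256.0, 17.4]
tcp_rot: [-3.034, -0.814, -0.002]
ft_force: [-0.7, -0.1, 5.7]
finger_gap: 0.565
grasp_force: 35.4
```

>>> carry_out --steps '[[[0, 0, 5], [0, 0, 0]], [[0, 0, 10], [0, 0, 0]], [[0, 0, 20], [0, 0, 0]], [[0, 0, 30], [0, 0, 0]], [[0, 0, 30], [0, 0, 0]], [[0, 0, 20], [0, 0, 0]], [[0, 0, 10], [0, 0, 0]], [[0, 0, 0], [0, 0, 0]]]'

```text
clock: 18.9
tool_pos: [458.1, 255.8, 142.2]
tcp_rot: [-3.034, -0.814, -0.002]
ft_force: [-0.3, 0.2, -1.1]
finger_gap: 0.564
grasp_force: 36.2
```

>>> carry_out --steps '[[[-1, -15, 0], [0, 0, -1]], [[-1, -25, 0], [0, 0, -2]], [[-1, -31, 0], [0, 0, -2.3]], [[-1, -31, 0], [0, 0, -2.3]], [[-1, -31, 0], [0, 0, -2.3]], [[-2, -31, 0], [0, 0, -2.3]], [[-2, -31, 0], [0, 0, -2.3]], [[-1, -31, 0], [0, 0, -2.3]], [[-1, -31, 0], [0, 0, -2.3]], [[-1, -31, 0], [0, 0, -2.3]], [[-1, -31, 0], [0, 0, -2.2]], [[-1, -28, 0], [0, 0, -2]], [[-1, -16, 0], [0, 0, -1.5]], [[-1, -8, 0], [0, 0, 0]], [[0, 0, 0], [0, 0, 0]], [[0, 0, 0], [0, 0, 0]]]'

```text
clock: 20.9
tool_pos: [441.9, -114.7, 141.5]
tcp_rot: [-3.14, -0.082, 0.0]
ft_force: [0.5, 0.3, -0.6]
finger_gap: 0.567
grasp_force: 36.3
```

Run:
```python
from h import *
look('w5.png',[(442.5,-115.5,8),(483,-113.5,37)])
```

```text
t 20.9 tcp [ 441.9 -114.7  141.5] yaw -87.0 z [-0.  0. -1.] F [ 0.5  0.3 -0.6]
(442.5, -115.5, 8) -> [320. 234.]
(483, -113.5, 37) -> [320. 181.]
```

View pics/w5.png

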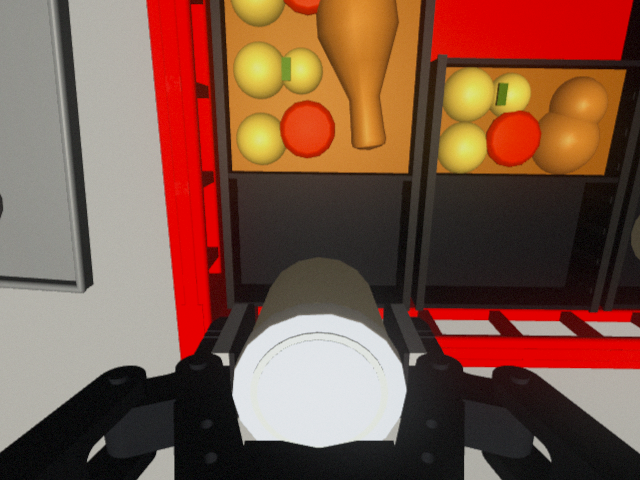

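The medium tray's divider is at row 174 (predicted 181) and its walls centre at column 321, so the pocket centre is about 4 mm farther in x. I'll lower it there.

>>> carry_out --steps '[[[3.5, -0.8, -5], [0, 0, 0]], [[0, 0, -15], [0, 0, 0]], [[0, 0, -20], [0, 0, 0]], [[0, 0, -20], [0, 0, 0]], [[0, 0, -20], [0, 0, 0]], [[0, 0, -15], [0, 0, 0]], [[0, 0, -10], [0, 0, 0]], [[0, 0, -6], [0, 0, 0]], [[0, 0, -3], [0, 0, 0]], [[0, 0, 0], [0, 0, 0]], [[0, 0, 0], [0, 0, 0]]]'

```text
clock: 22.32
tool_pos: [445.9, -116.3, 28.2]
tcp_rot: [3.14, 0.08, 0.002]
ft_force: [-0.6, 0.0, -1.0]
finger_gap: 0.566
grasp_force: 36.3
```

>>> carry_out --steps '[[[0, 0, -1], [0, 0, 0]], [[0, 0, -1], [0, 0, 0]], [[0, 0, -1], [0, 0, 0]], [[0, 0, 0], [0, 0, 0]]]'

```text
clock: 22.82
tool_pos: [445.3, -116.1, 24.5]
tcp_rot: [-3.14, -0.08, 0.0]
ft_force: [-1.7, -0.1, -1.4]
finger_gap: 0.564
grasp_force: 36.3
```

>>> carry_out --steps '[[[0, 0, -0.8], [0, 0, 0]], [[0, 0, -0.8], [0, 0, 0]], [[0, 0, 0], [0, 0, 0]]]'

```text
clock: 23.2
tool_pos: [445.3, -116.1, 22.9]
tcp_rot: [-3.14, -0.08, 0.0]
ft_force: [1.0, -0.1, 0.2]
finger_gap: 0.562
grasp_force: 36.3
```

>>> carry_out --steps '[[[0, 0, -0.8], [0, 0, 0]], [[0, 0, -0.8], [0, 0, 0]], [[0, 0, 0], [0, 0, 0]]]'

```text
clock: 23.58
tool_pos: [446.0, -116.2, 22.4]
tcp_rot: [3.14, 0.08, 0.001]
ft_force: [-2.1, 0.9, 6.8]
finger_gap: 0.566
grasp_force: 36.1
```

>>> carry_out --steps '[[[0, 0, 0], [0, 0, 0]], [[0, 0, 0], [0, 0, 0]], [[0, 0, 0], [0, 0, 0]], [[0, 0, 0], [0, 0, 0]], [[0, 0, 0], [0, 0, 0]]]' --claw 76

```text
clock: 24.2
tool_pos: [445.4, -116.1, 21.4]
tcp_rot: [-3.141, -0.08, 0.0]
ft_force: [-0.5, -0.1, -0.7]
finger_gap: 0.758
grasp_force: 0.0
```

>>> carry_out --steps '[[[0, 0, 5], [0, 0, 0]], [[0, 0, 10], [0, 0, 0]], [[0, 0, 20], [0, 0, 0]], [[0, 0, 30], [0, 0, 0]], [[0, 0, 30], [0, 0, 0]], [[0, 0, 35], [0, 0, 0]], [[0, 0, 0], [0, 0, 0]], [[0, 0, 0], [0, 0, 0]]]'

```text
clock: 25.2
tool_pos: [445.2, -116.0, 151.3]
tcp_rot: [-3.141, -0.08, 0.0]
ft_force: [0.5, -0.2, 0.2]
finger_gap: 0.755
grasp_force: 0.0
```

Run:
```python
from h import *
look('w6.png',[(446,-116,66)])
```

```text
t 25.2 tcp [ 445.2 -116.   151.3] yaw -87.1 z [-0.  0. -1.] F [ 0.5 -0.2  0.2]
(446, -116, 66) -> [319. 255.]
```

View pics/w6.png

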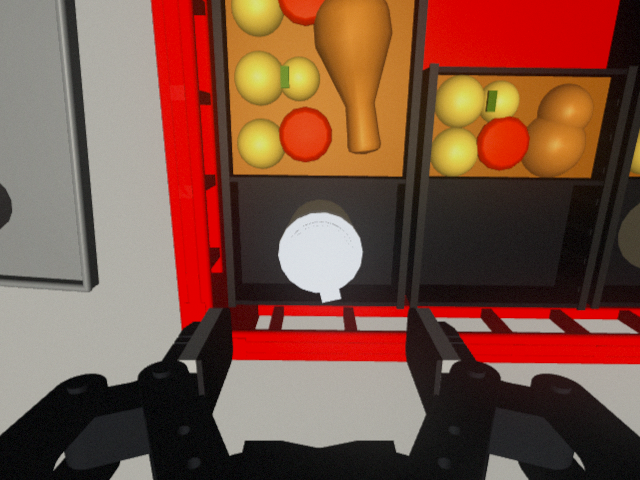

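The medium pot stands upright in its pocket (lid at (320,252)). Now the small pot.

>>> carry_out --steps '[[[4, 14, 0], [0, 0, 2]], [[7, 25, 0], [0, 0, 4]], [[8, 29, 0], [0, 0, 4.6]], [[8, 29, 0], [0, 0, 4.6]], [[8, 29, 0], [0, 0, 4.6]], [[8, 29, 0], [0, 0, 4.6]], [[8, 29, 0], [0, 0, 4.6]], [[8, 29, 0], [0, 0, 4.6]], [[8, 29, 0], [0, 0, 4.6]], [[8, 29, 0], [0, 0, 4.6]], [[8, 29, 0], [0, 0, 4.6]], [[7, 28, 0], [0, 0, 4.6]], [[6, 20, 0], [0, 0, 4.6]], [[3, 10.5, 0], [0, 0, 1]], [[0, 0, 0], [0, 0, 0]], [[0, 0, 0], [0, 0, 0]]]' --claw 76

```text
clock: 27.25
tool_pos: [544.0, 242.0, 151.0]
tcp_rot: [-2.714, -1.582, 0.001]
ft_force: [-0.7, -0.6, 0.2]
finger_gap: 0.76
grasp_force: 0.0
```

Run:
```python
from h import *
look('w7.png',[(544.5,242.5,49)])
```

```text
t 27.25 tcp [544. 242. 151.] yaw -29.5 z [-0.001 -0.    -1.   ] F [-0.7 -0.6  0.2]
(544.5, 242.5, 49) -> [318. 246.]
```

View pics/w7.png

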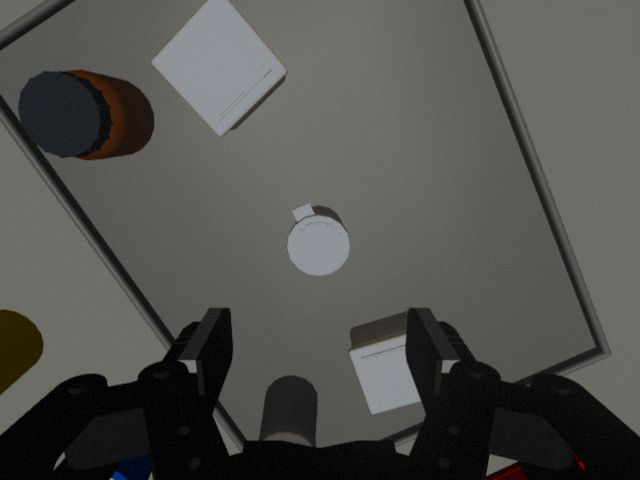

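>>> carry_out --steps '[[[0.5, 0.5, -13], [0, 0, 0]], [[0, 0, -25], [0, 0, 0]], [[0, 0, -25], [0, 0, 0]], [[0, 0, -25], [0, 0, 0]], [[0, 0, -20], [0, 0, 0]], [[0, 0, -15], [0, 0, 0]], [[0, 0, -10], [0, 0, 0]], [[0, 0, -5], [0, 0, 0]], [[0, 0, 0], [0, 0, 0]], [[0, 0, 0], [0, 0, 0]]]'

```text
clock: 28.55
tool_pos: [545.5, 243.1, 14.2]
tcp_rot: [2.713, 1.583, 0.002]
ft_force: [0.4, 0.2, 0.2]
finger_gap: 0.76
grasp_force: 0.0
```

>>> carry_out --steps '[[[0, 0, 0], [0, 0, 0]], [[0, 0, 0], [0, 0, 0]], [[0, 0, 0], [0, 0, 0]], [[0, 0, 0], [0, 0, 0]], [[0, 0, 0], [0, 0, 0]], [[0, 0, 0], [0, 0, 0]], [[0, 0, 0], [0, 0, 0]], [[0, 0, 0], [0, 0, 0]]]' --claw 0 --grip_force 35

```text
clock: 29.55
tool_pos: [545.4, 243.1, 14.1]
tcp_rot: [2.713, 1.583, 0.002]
ft_force: [-0.8, 1.3, 5.2]
finger_gap: 0.45
grasp_force: 35.0
```

>>> carry_out --steps '[[[0, 0, 5], [0, 0, 0]], [[0, 0, 10], [0, 0, 0]], [[0, 0, 20], [0, 0, 0]], [[0, 0, 30], [0, 0, 0]], [[0, 0, 30], [0, 0, 0]], [[0, 0, 20], [0, 0, 0]], [[0, 0, 10], [0, 0, 0]], [[0, 0, 0], [0, 0, 0]]]'

```text
clock: 30.55
tool_pos: [545.1, 243.0, 139.0]
tcp_rot: [2.713, 1.583, 0.002]
ft_force: [1.3, 0.0, -0.4]
finger_gap: 0.452
grasp_force: 35.2
```

>>> carry_out --steps '[[[-2, -14, 0], [0, 0, -2]], [[-5, -24, 0], [0, 0, -3]], [[-6, -30, 0], [0, 0, -3.6]], [[-6, -30, 0], [0, 0, -3.6]], [[-6, -30, 0], [0, 0, -3.6]], [[-6, -30, 0], [0, 0, -3.6]], [[-6, -30, 0], [0, 0, -3.6]], [[-6, -30, 0], [0, 0, -3.6]], [[-6, -30, 0], [0, 0, -3.6]], [[-6, -30, 0], [0, 0, -3.6]], [[-6, -30, 0], [0, 0, -3.6]], [[-6, -30, 0], [0, 0, -3.6]], [[-6, -30, 0], [0, 0, -3.6]], [[-6, -30, 0], [0, 0, -3.6]], [[-6, -30, 0], [0, 0, -3.6]], [[-5, -26, 0], [0, 0, -3.6]], [[-4, -18, 0], [0, 0, -2]], [[-1, -10, 0], [0, 0, 0]], [[0, 0, 0], [0, 0, 0]], [[0, 0, 0], [0, 0, 0]]]'

```text
clock: 33.05
tool_pos: [449.9, -238.5, 138.3]
tcp_rot: [-3.14, -0.087, 0.0]
ft_force: [-1.1, -1.1, -0.4]
finger_gap: 0.452
grasp_force: 35.2
```

Run:
```python
from h import *
look('w8.png',[(450.5,-239,8),(492,-237,37)])
```

```text
t 33.05 tcp [ 449.9 -238.5  138.3] yaw -86.8 z [-0.  0. -1.] F [-1.1 -1.1 -0.4]
(450.5, -239, 8) -> [319. 235.]
(492, -237, 37) -> [320. 181.]
```

View pics/w8.png

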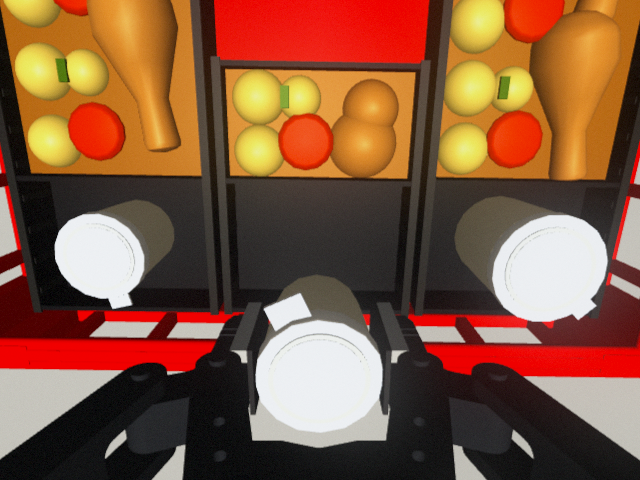

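Both placed pots stand; the pocket is centred (columns 224–409, divider row 178). I'll lower the small pot.

>>> carry_out --steps '[[[1, 0, -5], [0, 0, 0]], [[0, 0, -15], [0, 0, 0]], [[0, 0, -20], [0, 0, 0]], [[0, 0, -20], [0, 0, 0]], [[0, 0, -20], [0, 0, 0]], [[0, 0, -15], [0, 0, 0]], [[0, 0, -10], [0, 0, 0]], [[0, 0, -6], [0, 0, 0]], [[0, 0, -3], [0, 0, 0]], [[0, 0, 0], [0, 0, 0]], [[0, 0, 0], [0, 0, 0]]]'

```text
clock: 34.48
tool_pos: [451.3, -239.4, 25.0]
tcp_rot: [3.14, 0.086, 0.001]
ft_force: [0.5, -0.6, 0.1]
finger_gap: 0.453
grasp_force: 35.2
```

>>> carry_out --steps '[[[0, 0, -1], [0, 0, 0]], [[0, 0, -1], [0, 0, 0]], [[0, 0, -1], [0, 0, 0]], [[0, 0, 0], [0, 0, 0]]]'

```text
clock: 34.98
tool_pos: [450.8, -239.0, 21.3]
tcp_rot: [-3.14, -0.086, 0.0]
ft_force: [-0.2, 0.6, -0.1]
finger_gap: 0.452
grasp_force: 35.2
```

>>> carry_out --steps '[[[0, 0, -0.8], [0, 0, 0]], [[0, 0, -0.8], [0, 0, 0]], [[0, 0, 0], [0, 0, 0]]]'

```text
clock: 35.35
tool_pos: [450.8, -239.1, 19.7]
tcp_rot: [-3.14, -0.086, 0.0]
ft_force: [-0.7, 0.4, -0.4]
finger_gap: 0.453
grasp_force: 35.2
```

>>> carry_out --steps '[[[0, 0, -0.8], [0, 0, 0]], [[0, 0, -0.8], [0, 0, 0]], [[0, 0, 0], [0, 0, 0]]]'

```text
clock: 35.72
tool_pos: [451.5, -239.2, 19.1]
tcp_rot: [-3.14, -0.086, -0.001]
ft_force: [-1.7, 2.5, 4.6]
finger_gap: 0.454
grasp_force: 35.4
```

Contact. I release and withdraw well up, then check.

>>> carry_out --steps '[[[0, 0, 0], [0, 0, 0]], [[0, 0, 0], [0, 0, 0]], [[0, 0, 0], [0, 0, 0]], [[0, 0, 0], [0, 0, 0]], [[0, 0, 0], [0, 0, 0]]]' --claw 70

```text
clock: 36.35
tool_pos: [450.9, -239.1, 18.1]
tcp_rot: [-3.14, -0.086, 0.0]
ft_force: [0.2, -0.2, -0.5]
finger_gap: 0.7
grasp_force: 0.0
```

>>> carry_out --steps '[[[0, 0, 5], [0, 0, 0]], [[0, 0, 10], [0, 0, 0]], [[0, 0, 20], [0, 0, 0]], [[0, 0, 30], [0, 0, 0]], [[0, 0, 30], [0, 0, 0]], [[0, 0, 35], [0, 0, 0]], [[0, 0, 30], [0, 0, 0]], [[0, 0, 20], [0, 0, 0]], [[0, 0, 0], [0, 0, 0]], [[0, 0, 0], [0, 0, 0]]]'

```text
clock: 37.6
tool_pos: [450.3, -238.7, 196.9]
tcp_rot: [-3.139, -0.086, 0.003]
ft_force: [-0.5, 0.9, -0.8]
finger_gap: 0.7
grasp_force: 0.0
```

Run:
```python
from h import *
look('w9.png',[(451,-239,54)])
snap('side','s9.png')
a=cv2.imread('pics/w9.png'); b=cv2.imread('pics/s9.png')
cv2.imwrite('pics/f.png',np.hstack([cv2.resize(a,(400,300)),cv2.resize(b[100:420,220:620],(400,320))[:300]]))
```

```text
t 37.6 tcp [ 450.3 -238.7  196.9] yaw -86.9 z [-0.002  0.001 -1.   ] F [-0.5  0.9 -0.8]
(451, -239, 54) -> [319. 230.]
```

View pics/f.png

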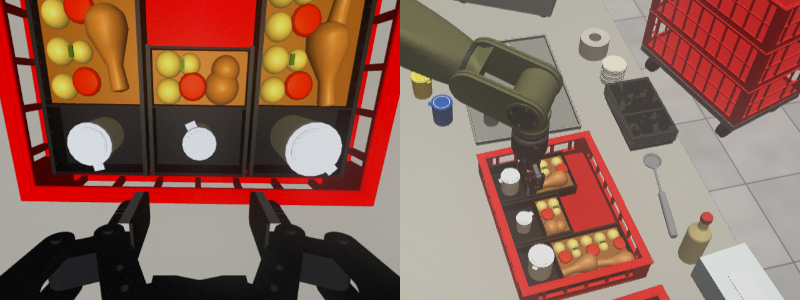

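All three pots stand upright in the pockets of their own trays, and the gripper is clear.

```bash
python3 -c "
from workcell import robot
print(robot.finish_job())"
```

```text
the job is handed in; nothing more can be done
None
```

The large, medium and small sauce pots each stand upright in the empty compartment of the tray of their size, the other items on the pan were left alone, and the job was handed in at about 38 s of the 102 s limit; no verdict was returned.

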